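Set the lamp's aperture turret to the slit and switch the lamp on

TASK

By pushing its upright tabs with the fingertips, turn the aperture turret of the microscope lamp until the tab beside the slit aperture stands over the black index wedge in front of the lamp house, and leave it there at rest. Then press the button on the separate hand switch all the way down and let it come back up. Push gently: do not grasp, lift or shift the lamp unit, the switch box or anything else on the bench, and do not press the button before the turret is set.

Things in the scene. Friction and masses are not known exactly. Their poses are not given: they have to be found in the camera images.
- lamp_unit: White 4 kg lamp unit, loose on rubber feet: round deck 210 mm across and 50 mm high and, on its +x side, a lamp house (box 120 mm wide, top 100 mm above the bench, from 107 to 203 mm from the deck's centre). Origin: centre of the deck on the bench surface; +z up; +x points from the turret's axis to the index wedge and lamp house.
- turret: Aluminium disc, 130 mm across, level, top 64 mm above the bench, turning freely both ways without end about a vertical axis; friction (about 1.6 N at the tabs) keeps it where it is left; no detents, no spring. Five equal tabs stand at its rim every 72 degrees; any may be pushed. Origin: on the axis, 56 mm above the bench; +x points to the slit's tab; +z up.
- slit_mark (a point): Centre of the slit: a black bar 32 x 7 mm lying across the radius on the disc's top, 42 mm from the axis, inwards of its tab. Inwards of the other tabs, anticlockwise from above after the slit: a large round (28 mm), a small round (12 mm), a square (24 mm), three small holes.
- slit_tab (a point): Middle of the slit's tab, 76 mm from the axis, 74 mm above the bench. Every tab is an upright steel fin, 6 mm thick along the turning direction, reaching from 61 to 87 mm from the axis and from 60 to 88 mm above the bench.
- index (a point): Point on the black index wedge, 76 mm from the turret's axis, 54 mm above the bench. The wedge is 12 mm wide, 4 mm thick, fixed flat on the deck from 65 to 105 mm from the axis towards the lamp house; the tabs pass 6 mm above it. The turret is set when the slit's tab is straight above this point.
- switch_box: Loose grey hand-switch box, 90 x 90 mm and 36 mm high, 0.9 kg, with one black round push button in the middle of its top; it stands to the left or the right of the lamp unit. Origin: centre of its underside; +z up.
- button_top (a point): Centre of the top face of the round button (30 mm across), 48 mm above the bench when up.
- lamp_button (a joint): Button travel in m: 0 up, 0.006 fully down; springs back; takes 1.5 N to start and 4.5 N to be fully down.
- tube_rack: Bystander: blue tube rack 90 x 160 mm, 100 mm high with its tubes, on the other side of the lamp unit from the switch box. Origin under its centre.
- petri: Bystander: closed dish 90 mm across, 15 mm high, low, on the robot's side of the lamp unit, to its left or right. Origin under its centre.
- coverslips: Bystander: small white carton 60 x 60 x 35 mm, low, on the robot's side of the lamp unit, to its left or right. Origin under its centre.
- jar: Bystander: amber jar 56 mm across, 70 mm high. Origin under its centre.
- beaker: Bystander: open beaker 70 mm across, 90 mm high. Origin under its centre.
There are look-alikes about, which are no part of the job. What is shaped like the switch_box but blue, orange or pink is not meant.

How it is judged:
On the way, in this order (a step that is already met when the one before it is completed fails the run):
1. the slit's tab stands over the index wedge, turret at rest (horizontal distance between slit_tab and index below 0.008 m and angular speed of turret below 0.08 rad/s), for 0.3 s.
2. the lamp button is pressed down with the turret set (horizontal distance between slit_tab and index below 0.008 m and value of joint lamp_button above 0.0045 m), for 0.04 s.
At the end, for the whole second after the job is handed in: The slit's tab is within 8 mm (horizontally) of the index point and at rest, the button has been pressed at least 4.5 mm down after that and is up again, and the lamp unit and the switch box are within 20 mm of where they stood (all of step 1 and value of joint lamp_button below 0.0015 m and distance of each of lamp_unit, switch_box from where it was at the start of the episode below 0.02 m); the robot touches nothing.
It fails at once if the button is pressed before the turret is set (value of joint lamp_button above 0.0045 m and not (horizontal distance between slit_tab and index below 0.01 m)).
It fails at once if the turret is gripped hard or forced (over 30 N) (contact force between the fingers and turret above 30 N).
It fails at once if the lamp unit is lifted, tipped or shifted by over 20 mm (distance of lamp_unit from where it was at the start of the episode above 0.02 m or angle between lamp_unit's own z axis and vertical above 0.1 rad).
It fails at once if the switch box is lifted or shifted by over 20 mm (distance of switch_box from where it was at the start of the episode above 0.02 m).
It fails at once if a bystander is lifted, knocked or shifted by over 20 mm (distance of any of tube_rack, petri, coverslips, jar, beaker from where it was at the start of the episode above 0.02 m).
It also fails if it takes over 72 s, if anything falls off the work surface, if the arm or the gripper's body presses on something with over 40 N, if the wrist force passes 120 N, or if a joint passes its speed limit or range.

ROBOT

A 7-joint arm with a two-finger parallel gripper is mounted at the origin on the work surface. World frame = base frame: x ahead of the robot, y to its left, z up, the work surface at z = 0. Lengths are in m, angles in rad, forces in N, time in s.
With the tool pointing down it reaches from about 0.4 to 0.85 m from the base axis. Payload 4.4 kg.
Tool frame: the origin (TCP) lies midway between the tips of the shut fingers; the grasp point (between the pads) lies 19 mm behind it; z points along the fingers, y is the line along which they close (so a half turn about z gives the same grasp; the last joint's range is limited). The gripper opens to 94 mm and grips with 3 to 60 N. Pads are 16 mm wide; open, the fingers measure 119 mm over their backs; the gripper's body (75 mm by 177 mm) begins 78 mm behind the grasp point.
Start: joints at [1.243, 0.628, 0.038, 1.517, -0.027, 0.996, -0.02], TCP at [0.168, -0.628, 0.205] pointing down, gripper open.
Joint ranges: [-3.06, 3.06], [-0.37, 2.12], [-1.25, 1.32], [0.18, 2.47], [-1.1, 4.24], [0.23, 1.98], [-2.94, 2.94]. Speed limits (rad/s): [2.57, 2.57, 3.14, 3.14, 3.14, 3.14, 3.14].

INTERFACE

Orientations are given as a unit quaternion [x, y, z, w].
In Python, from plant import bot, camera gives the robot as it stands. The module is installed in compiled form; this text tells all that it offers.
- The arm moves only by the tool play_rows, never from a script. Its argument "series" is a list of rows, each a list of 4 numbers: the shift along the tool's x, y, z as a fraction of full scale, then the turn about the tool's z as a fraction of full scale. In form: [[x, y, z, turn], ...]. A call has exactly 5 rows; each row shifts and turns the commanded pose from where the row before left it, along the tool's axes as they then stand; what a row does not reach is not made up. Full scale, the value 1, is 2.5 cm for a shift and 0.1 rad for a turn. A row lasts 1/8 s, in which the tool goes at most 62.5 mm and 10.7 degrees, less where a joint would pass 70% of its speed; a pose out of reach is approached as far as the arm can. A call with a number of a shift or a turn outside -1 to 1 is refused whole. A call with a gripper value outside its range is refused whole. "gripper" is the closure, from -1 (fully open) to 1 (shut), set as the call begins (left out, the last holds). The fingers move at their own pace and stop on an object; "newtons" is the grip in N (left out, the last holds). Time passes only in rows, so rows that do not move let the fingers close, or fill a call up. It gives the time, the measured TCP pose, the force, the opening and the grip force at its end, in the units of the state.
- bot.observe(): the state, without advancing time (a new reading comes with each control period).
- camera(name): name is "scene" or "side" or "wrist"; returns a dict with "color" (420x560x3 uint8, red, green, blue), "depth" (420x560 float32, m along the optical axis (not along the pixel's ray), 0 where there is no reading), "vertical_fov" (degrees; the focal length in pixels is half the picture's height over the tangent of half this angle, whatever the lens; pixels are square), "cx", "cy" (the principal point, pixels), "origin" and "attitude" of the camera in the world. Camera axes: x right, y down, z forward; pixel columns grow to the right and rows downward; lengths in m; the calibration is good to about 2 mm. A picture is of the moment at which its call begins.
- bot.close_job(): hands the job in; it is judged then, once.
The state is a dict: "time": time; "joint_pos": joint angles; "dq": joint speeds; "joint_efforts": joint torques, N m; "eef_pos": TCP position; "tool_rot": TCP orientation; "ft_force": force on the tool from outside, world axes, zero at the start; "moment": the same for the moment, N m; "grip_width": finger opening in m; "grasp_force": force on a finger pad.
Only numpy, scipy, OpenCV 4.12 (cv2) and the standard library are available. Lean on these libraries where they do the work, as an engineer would, in place of code of your own. Each camera call takes 0.05 s, during which the arm holds its last target. There are 200 camera calls.

## Working session

There is one attempt and no reset: what is moved stays moved. The work goes in short steps, Python scripts to look and compute and a tool call to move; the robot and the scene stay as the last step left them, time stands still between calls to the robot, and variables do not carry over. Pictures are saved under pics/ and viewed, at most 10 in all, crops included, and the job is handed in when it is done.

Besides the shell and the picture viewer there is one more tool, called by a JSON object that holds its "name" and its "arguments". play_rows: Moves the arm, as the interface text tells. Shift numbers are shares of 2.5 cm and turn numbers shares of 0.1 rad, none past 1 either way. Its arguments: {"type":"object","properties":{"series":{"type":"array","items":{"type":"array","items":{"type":"number"}}},"gripper":{"type":"number"},"newtons":{"type":"number"}},"required":["series"]}

```bash
mkdir -p pics; cat > h.py <<'E'
import numpy as np,cv2
from scipy.spatial.transform import Rotation as R
from plant import bot,camera
def rot(a):
    a=np.array(a,float)
    return a if a.shape==(3,3) else R.from_quat(a).as_matrix()
def snap(n,save):
    c=camera(n); cv2.imwrite(f'pics/{save}.png',c['color'][:,:,::-1]); np.savez(f'{save}.npz',**c); return c
def ray(c,u,v):
    f=c['color'].shape[0]/2/np.tan(np.radians(float(c['vertical_fov']))/2)
    d=np.array([(u-float(c['cx']))/f,(v-float(c['cy']))/f,1.])
    return rot(c['attitude'])@d
def onz(c,u,v,z):
    d=ray(c,u,v); o=np.array(c['origin']); return o+d*(z-o[2])/d[2]
def cloud(c):
    h,w=c['depth'].shape; f=h/2/np.tan(np.radians(float(c['vertical_fov']))/2)
    u,v=np.meshgrid(np.arange(w),np.arange(h)); d=c['depth']
    P=np.stack([(u-float(c['cx']))/f*d,(v-float(c['cy']))/f*d,d],-1)
    return P@rot(c['attitude']).T+np.array(c['origin'])
E
python3 - <<'E'
from h import *
s=bot.observe(); print({k:np.round(v,3) for k,v in s.items()})
for n in('scene','side'):
    c=snap(n,n); print(n,c['origin'],c['attitude'],c['vertical_fov'])
E
```

```text
{'time': np.float64(0.0), 'joint_pos': array([ 1.243,  0.629,  0.038,  1.518, -0.027,  0.996, -0.02 ]), 'dq': array([-0.001, -0.   , -0.001, -0.   ,  0.   ,  0.001,  0.001]), 'joint_efforts': array([ 0.0000e+00, -5.4972e+01,  1.1430e+00, -1.8663e+01, -5.2000e-02,
        2.4000e-02,  0.0000e+00]), 'eef_pos': array([ 0.168, -0.627,  0.205]), 'tool_rot': array([ 0.991,  0.131, -0.   , -0.001]), 'ft_force': array([-0.263,  0.717,  0.671]), 'moment': array([0.017, 0.023, 0.004]), 'grasp_force': np.float64(0.0), 'grip_width': np.float64(0.094)}
scene [ 1.42780473 -0.14442675  0.82674154] [ 0.65803315  0.62606571 -0.28662179 -0.30476556] 51.45137854101479
side [0.31336062 0.79124423 1.09602287] [-0.11681085  0.9278053  -0.35228089  0.03782503] 50.494061443750915
```

View pics/scene.png

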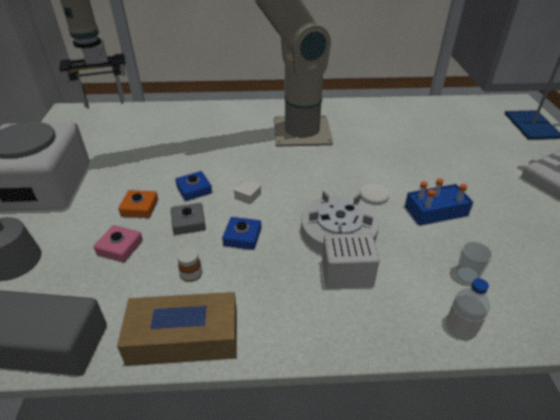

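View pics/side.png

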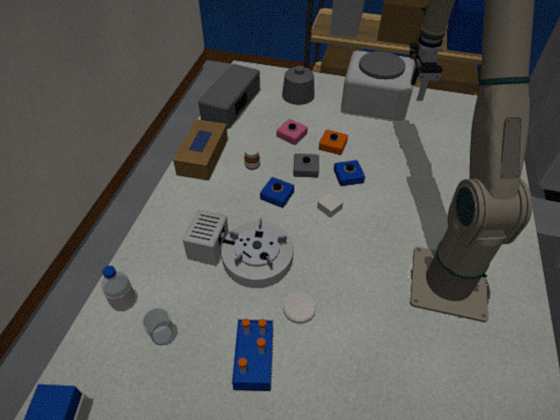

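The scene view shows the turret at about (340,215), the lamp house at (350,258) and the grey switch box at (187,217). In the side view the turret is at (257,245), the lamp house at (206,237) and the grey box at (306,164). I'll enlarge the turret in the side view and measure.

```bash
python3 - <<'E'
from h import *
s=np.load('side.npz'); a=np.load('scene.npz')
cs=cv2.resize(s['color'][200:290,175:305],None,fx=6,fy=6,interpolation=cv2.INTER_CUBIC)[:,:,::-1]
cv2.imwrite('pics/cs.png',np.clip(cs*1.5,0,255).astype('uint8'))
ca=cv2.resize(a['color'][180:290,290:390],None,fx=5.4,fy=5.4,interpolation=cv2.INTER_CUBIC)[:,:,::-1]
cv2.imwrite('pics/ca.png',np.clip(ca*1.5,0,255).astype('uint8'))
for n,c in(('side',s),('scene',a)):
    P=cloud(c); z=P[...,2]
    g={'side':(306,158),'scene':(187,211)}[n]
    print(n,'btn ray',onz(c,*g,.048),P[g[1],g[0]])
    # box top: cloud z 30-40mm near it
    b=onz(c,*g,.048)
    m=(abs(P[...,0]-b[0])<.09)&(abs(P[...,1]-b[1])<.09)&(z>.028)&(z<.042)
    q=P[m]; r=cv2.minAreaRect(q[:,:2].astype('f')); print('box top',m.sum(),r)
    # lamp house top z~.1
    h={'side':(206,228),'scene':(350,248)}[n]; b=onz(c,*h,.1)
    m=(abs(P[...,0]-b[0])<.12)&(abs(P[...,1]-b[1])<.12)&(z>.094)&(z<.106)
    print('house',m.sum(),cv2.minAreaRect(P[m][:,:2].astype('f')),P[h[1],h[0]])
    # deck z~.05 and disc .064
    t={'side':(257,245),'scene':(340,215)}[n]; b=onz(c,*t,.064)
    for lo,hi in((.044,.056),(.060,.068)):
        m=(abs(P[...,0]-b[0])<.13)&(abs(P[...,1]-b[1])<.13)&(z>lo)&(z<hi)
        print('disc',lo,m.sum(),cv2.minEnclosingCircle(P[m][:,:2].astype('f')))
    # all objects: cc of cloud above 10mm in workspace
    m=((z>.009)&(z<.16)&(P[...,0]>.3)&(P[...,0]<1.0)&(abs(P[...,1])<.6)).astype('uint8')
    k,l,st,ce=cv2.connectedComponentsWithStats(m)
    for i in range(1,k):
        if st[i,4]>60: q=P[l==i]; print(np.round(np.r_[np.percentile(q[:,0],[1,99]),np.percentile(q[:,1],[1,99]),q[:,2].max()],3),st[i])
E
```

```text
side btn ray [ 0.4969719  -0.36502453  0.048     ] [ 0.49668024 -0.36318785  0.04966474]
box top 420 ((0.4940953254699707, -0.3611333668231964), (0.08967620134353638, 0.09362077713012695), 10.881962776184082)
house 1071 ((0.7078956961631775, 0.05492625758051872), (0.12208094447851181, 0.09609103202819824), 89.72694396972656) [0.70592484 0.05500431 0.09532195]
disc 0.044 1840 ((0.5697011947631836, 0.06584543734788895), 0.12312925606966019)
disc 0.06 1167 ((0.5795741081237793, 0.06545664370059967), 0.1132008507847786)
[ 0.809  0.944 -0.595 -0.213  0.108] [ 173   89   68   90 3408]
[ 0.532  0.637 -0.581 -0.478  0.054] [277 119  31  24 500]
[ 0.375  0.469 -0.559 -0.463  0.055] [319 129  30  25 513]
[ 0.658  0.709 -0.357 -0.306  0.075] [244 145  17  23 314]
[ 0.446  0.541 -0.406 -0.311  0.052] [293 153  27  24 575]
[ 0.302  0.396 -0.409 -0.306  0.055] [334 160  28  25 573]
[ 0.51   0.61  -0.254 -0.157  0.055] [260 176  35  31 691]
[ 0.341  0.418 -0.23  -0.158  0.043] [318 192  26  24 382]
[ 0.454  0.751 -0.037  0.158  0.108] [ 183  210  111   77 5610]
[0.839 0.898 0.261 0.319 0.155] [ 101
[... 795 characters left out ...]
9  0.052] [175 172  37  28 714]
[ 0.35   0.422 -0.236 -0.159  0.039] [233 179  28  23 415]
[0.425 0.539 0.267 0.437 0.104] [ 404  178   70   46 2093]
[ 0.372  0.759 -0.044  0.215  0.104] [ 301  183   89  105 6183]
[ 0.381  0.473 -0.559 -0.466  0.052] [118 189  40  28 861]
[ 0.452  0.547 -0.408 -0.314  0.051] [170 202  36  31 898]
[ 0.518  0.614 -0.259 -0.162  0.05 ] [222 216  39  32 997]
[ 0.542  0.642 -0.586 -0.48   0.05 ] [  93  225   50   36 1141]
[0.697 0.911 0.248 0.383 0.153] [ 446  240   47   99 2891]
[ 0.665  0.716 -0.36  -0.308  0.074] [177 247  25  34 656]
[ 0.815  0.935 -0.442 -0.216  0.08 ] [ 117  291  120   74 7534]
[ 0.826  0.955 -0.599 -0.504  0.104] [  28  294   79   81 4605]
```

View pics/cs.png

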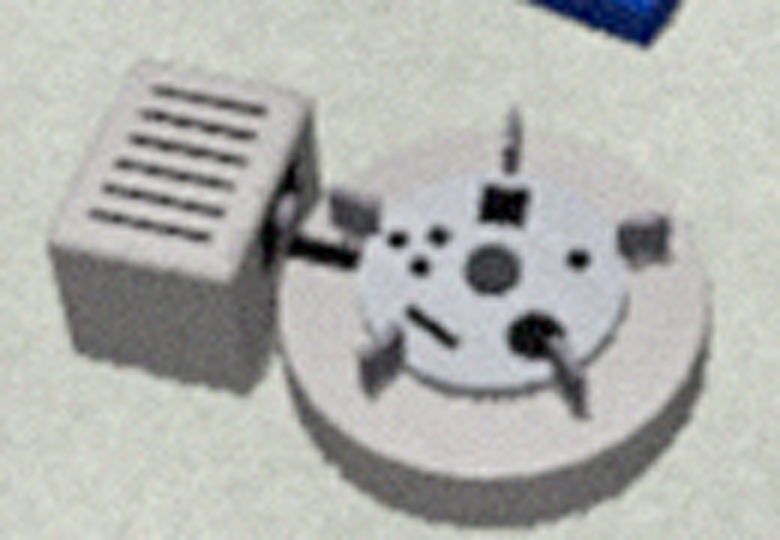

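View pics/ca.png

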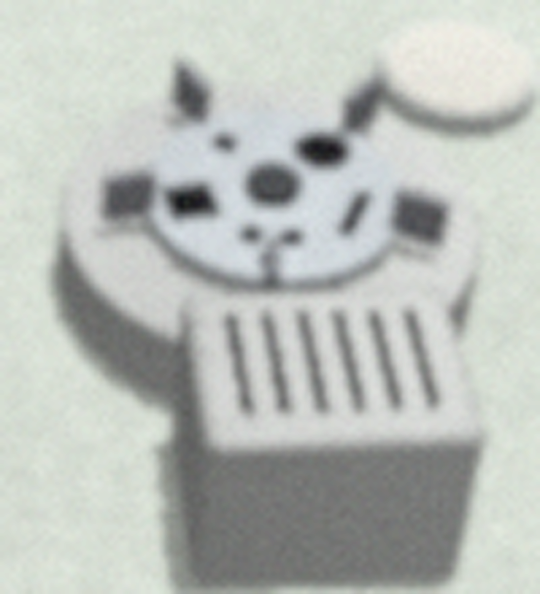

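The side view shows the slit at about (247,254.5), the turret hub at (257.2,245), the three holes near the wedge at (245,240), and the wedge at (228,242). So the slit is one tab anticlockwise of the wedge and the turret must turn clockwise about 60°. I'll refine the numbers and start the approach, staying high.

```bash
cat >> h.py <<'E'
def marks(c,pts,ax=None):
    ax=np.array(ax) if ax is not None else None
    out={}
    for k,(u,v,z) in pts.items():
        p=onz(c,u,v,z)[:2]; out[k]=p
        if ax is not None: d=p-ax; print(k,np.round(p,4),'r',round(np.hypot(*d)*1e3,1),'ang',round(np.degrees(np.arctan2(d[1],d[0])),1))
    return out
E
python3 - <<'E'
from h import *
s=np.load('side.npz'); a=np.load('scene.npz')
S=lambda x,y,z=.064:(175+(x+.5)/6-.5,200+(y+.5)/6-.5,z)
A=lambda x,y,z=.064:(290+(x+.5)/5.4-.5,180+(y+.5)/5.4-.5,z)
ax=(onz(s,*S(493,268))+onz(a,*A(273,184)))[:2]/2; print(onz(s,*S(493,268)),onz(a,*A(273,184)),ax)
marks(s,dict(slit=S(432,327),large=S(537,335),small=S(578,259),sq=S(503,204),three=S(418,245),wedge=S(320,252,.054)),onz(s,*S(493,268))[:2])
marks(a,dict(slit=A(356,213),large=A(323,150),small=A(225,142),sq=A(191,201)),onz(a,*A(273,184))[:2])
E
```

```text
[0.55557258 0.05186426 0.064     ] [0.55130636 0.0558018  0.064     ] [0.55343947 0.05383303]
slit [0.5738 0.0926] r 44.6 ang 65.9
large [0.5246 0.0845] r 45.0 ang 133.5
small [0.5174 0.0363] r 41.3 ang -157.8
sq [0.5617 0.0129] r 39.4 ang -81.1
three [0.5946 0.0477] r 39.2 ang -6.2
wedge [0.6423 0.0566] r 86.8 ang 3.1
slit [0.5748 0.0932] r 44.2 ang 57.8
large [0.5263 0.085 ] r 38.4 ang 130.5
small [0.5177 0.0364] r 38.8 ang -149.9
sq [0.5622 0.0135] r 43.7 ang -75.6
```

{"name": "play_rows", "arguments": {"series": [[0.5,-1,0,1],[0.5,-1,0,1],[0.5,-1,0,0.6],[0.5,-1,0,0],[0.5,-1,0,0]], "gripper": 1, "newtons": 5}}

```text
time: 0.72
eef_pos: [0.2183, -0.4969, 0.2052]
tool_rot: [1.0, 0.001, -0.0, -0.0]
ft_force: [-0.2, 0.3, -0.7]
grip_width: 0.0475
grasp_force: 0.0
```

Both views agree on the marks. Their mean puts the axis at (0.5548, 0.0550), the slit at about 62.7° and the index at about 0°. I'll push the small round's tab from 207° to 144° on the robot's side.

{"name": "play_rows", "arguments": {"series": [[0.56,-1,0,0],[0.56,-1,0,0],[0.56,-1,0,0],[0.56,-1,0,0],[0.56,-1,0,0]]}}

```text
time: 1.35
eef_pos: [0.2881, -0.3718, 0.2053]
tool_rot: [1.0, 0.001, -0.0, -0.0]
ft_force: [-0.3, 0.5, 0.0]
grip_width: 0.0006
grasp_force: 0.0
```

{"name": "play_rows", "arguments": {"series": [[0.56,-1,0,0],[0.56,-1,0,0],[0.56,-1,0,0],[0.56,-1,0,0],[0.56,-1,0,0]]}}

```text
time: 1.98
eef_pos: [0.3578, -0.2468, 0.2053]
tool_rot: [1.0, 0.001, -0.0, -0.0]
ft_force: [0.1, -0.2, 0.5]
grip_width: 0.0005
grasp_force: 0.0
```

{"name": "play_rows", "arguments": {"series": [[0.56,-1,0,0],[0.56,-1,0,0],[0.56,-1,0,0],[0.56,-1,0,0],[0.56,-1,0,0]]}}

```text
time: 2.6
eef_pos: [0.4275, -0.1217, 0.2053]
tool_rot: [1.0, 0.001, -0.0, -0.0]
ft_force: [-0.2, -0.1, -0.2]
grip_width: 0.0006
grasp_force: 0.0
```

{"name": "play_rows", "arguments": {"series": [[0.56,-1,0,0],[0.56,-0.8,0,0],[0.5,-0.5,0,0],[0,0,0,0],[0,0,0,0]]}}

```text
time: 3.22
eef_pos: [0.4671, -0.066, 0.2053]
tool_rot: [1.0, 0.0, -0.0, 0.0]
ft_force: [-0.3, 0.4, 0.2]
grip_width: 0.0003
grasp_force: 0.0
```

{"name": "play_rows", "arguments": {"series": [[0,0,0,-0.95],[0,0,0,-0.95],[0,0,0,-0.95],[0,0,0,-0.95],[0,0,0,-0.9]]}}

```text
time: 3.85
eef_pos: [0.467, -0.0664, 0.2055]
tool_rot: [0.972, 0.234, -0.0, 0.0]
ft_force: [0.2, -0.4, -0.3]
grip_width: 0.0002
grasp_force: 0.0
```

```bash
python3 - <<'E'
from h import *
c=snap('wrist','w1'); s=bot.observe(); print(s['eef_pos'],s['tool_rot'],s['ft_force'],s['grip_width'],c['origin'],s['joint_pos'])
E
```

```text
[ 0.46697482 -0.06635268  0.20549279] [ 9.71899524e-01  2.35395809e-01 -3.18937552e-04  1.65011598e-04] [-0.06927733 -1.39879227  1.02362029] 0.00048040464955939735 [ 0.53239543 -0.03227651  0.38522234] [ 0.1558086   0.37778174 -0.10092577  1.99518374  0.0540458   0.77161576
 -1.07236511]
```

View pics/w1.png

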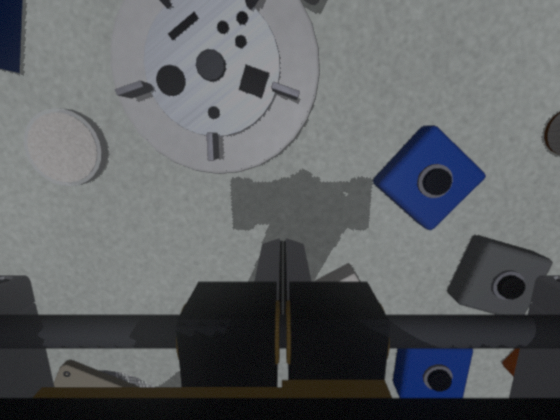

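The wrist view shows the hub at (210,65), the slit at (184,26), the small round's tab at (214,146), and the grey box's button at (511,286). The arm is clear of everything.

```bash
python3 - <<'E'
from h import *
c=np.load('w1.npz')
h=onz(c,210,65,.064)[:2]
marks(c,dict(hub=(210,65,.064),slit=(184,26,.064),large=(171,80,.064),small=(214,112,.064),sq=(254,81,.064),three=(235,30,.064),tab=(213,134,.088),tab2=(214,159,.088)),h+1e-9)
print(onz(c,511,286,.048))
s=bot.observe();Rm=rot(s['tool_rot']); ax=np.array([.5548,.055]); th=np.radians(206.7)
er=np.array([np.cos(th),np.sin(th)]); t=np.array([np.sin(th),-np.cos(th)])
for a in(ax,h):
    g=a+.076*er-.032*t; d=Rm.T@np.r_[g-s['eef_pos'][:2],0]; print(g,d/.025)
E
```

```text
hub [0.5549 0.0572] r 0.0 ang -135.0
slit [0.5744 0.0921] r 40.0 ang 60.7
large [0.5255 0.0854] r 40.7 ang 136.2
small [0.5175 0.0365] r 42.8 ang -151.0
sq [0.5612 0.0137] r 44.0 ang -81.8
three [0.5929 0.0486] r 39.0 ang -12.8
tab [0.5003 0.0243] r 63.8 ang -148.9
tab2 [0.4796 0.0141] r 86.8 ang -150.2
[ 0.49668489 -0.3578824   0.048     ]
[ 0.50128198 -0.00773613] [ 2.29303459e+00 -1.45691434e+00 -1.84824944e-03]
[ 0.50135789 -0.00549981] [ 2.33666455e+00 -1.53506454e+00 -1.89201944e-03]
```

{"name": "play_rows", "arguments": {"series": [[0.8,-0.5,0,0],[0.8,-0.5,0,0],[0.7,-0.48,0.4,0],[0,0,1,0],[0,0,1,0]]}}

```text
time: 4.53
eef_pos: [0.502, -0.0068, 0.145]
tool_rot: [0.973, 0.233, 0.0, 0.0]
ft_force: [-1.0, -0.9, -0.5]
grip_width: 0.0005
grasp_force: 0.0
```

{"name": "play_rows", "arguments": {"series": [[0,0,1,0],[0,0,1,0],[0,0,0.6,0],[0,0,0.4,0],[0,0,0,0]]}}

```text
time: 5.15
eef_pos: [0.502, -0.0062, 0.0702]
tool_rot: [0.972, 0.233, -0.0, 0.0]
ft_force: [0.0, 0.2, -1.7]
grip_width: 0.0004
grasp_force: 0.0
```

```bash
python3 - <<'E'
from h import *
c=snap('wrist','w2'); s=bot.observe(); print(s['eef_pos'],s['tool_rot'],s['ft_force'])
E
```

```text
[ 0.50233158 -0.00610397  0.07069104] [9.72348348e-01 2.33535158e-01 1.30369387e-04 6.22050385e-05] [ 0.88587011 -0.25218929  0.25888537]
```

View pics/w2.png

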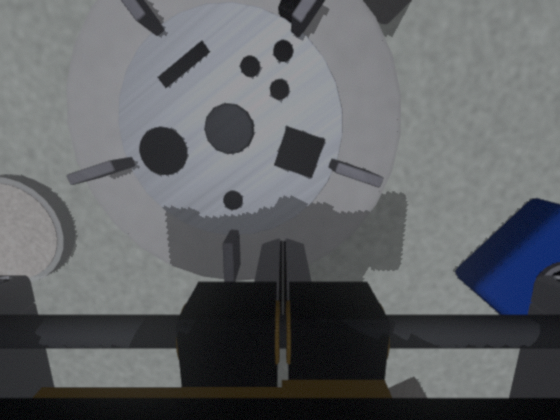

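The tip is beside the small round's tab: tab at (231,255), fingertips at (283,245). Next I'll approach gently and push along the arc.

{"name": "play_rows", "arguments": {"series": [[0,-0.2,0,0],[0,-0.2,0,0],[0,-0.15,0,0],[0,-0.1,0,0],[0,0,0,0]]}}

```text
time: 5.82
eef_pos: [0.4949, 0.0085, 0.0706]
tool_rot: [0.972, 0.234, 0.0, 0.0]
ft_force: [0.6, -0.9, -0.1]
grip_width: 0.0002
grasp_force: 0.2
```

{"name": "play_rows", "arguments": {"series": [[-0.027,-0.153,0,0.5],[-0.027,-0.153,0,0.5],[-0.027,-0.153,0,0.5],[-0.027,-0.153,0,0.5],[-0.027,-0.153,0,0.5]]}}

```text
time: 6.45
eef_pos: [0.4855, 0.0244, 0.0706]
tool_rot: [0.994, 0.109, 0.001, 0.0]
ft_force: [1.6, -1.1, -0.1]
grip_width: 0.0008
grasp_force: 1.1
```

{"name": "play_rows", "arguments": {"series": [[-0.027,-0.153,0,0.5],[-0.027,-0.153,0,0.5],[-0.027,-0.153,0,0.5],[-0.027,-0.153,0,0.5],[-0.027,-0.153,0,0.5]]}}

```text
time: 7.08
eef_pos: [0.4801, 0.0429, 0.0706]
tool_rot: [1.0, -0.015, 0.001, 0.0]
ft_force: [1.9, -2.5, -0.5]
grip_width: 0.0006
grasp_force: 1.1
```

```bash
python3 - <<'E'
from h import *
c=snap('wrist','w3'); s=bot.observe(); print(s['eef_pos'],s['tool_rot'],s['ft_force'])
E
```

```text
[0.47982012 0.04362612 0.07057177] [ 9.99875814e-01 -1.57413816e-02  7.47992482e-04  7.42723200e-05] [ 0.6357869  -2.40568187  0.60661464]
```

View pics/w3.png

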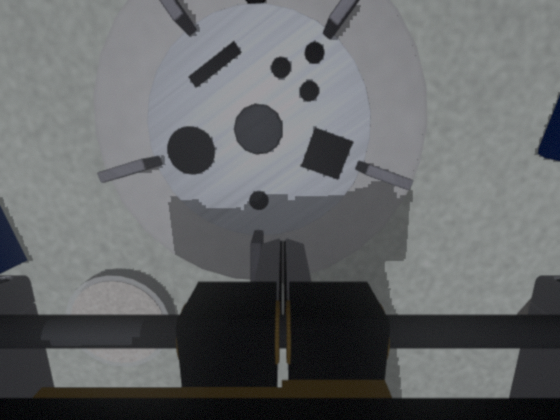

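The tab at (258,250) is in contact and moving. The hub is at (258,129), the slit at (215,64), the large round at (191,150), the small round at (259,200) and the square at (327,153).

```bash
cat >> h.py <<'E'
def slitang(c,m):
    # m: 5 mark pixels in anticlockwise order from the slit; fit circle centre + angle
    P=np.array([onz(c,u,v,.064)[:2] for u,v in m]); ce=P.mean(0); d=P-ce
    z=(d[:,0]+1j*d[:,1])*np.exp(-1j*np.radians(72)*np.arange(5))
    return ce,np.degrees(np.angle(z.sum())),abs(z)*1e3,np.degrees(np.angle(z))
E
python3 - <<'E'
from h import *
c=np.load('w3.npz')
print(slitang(c,[(215,64),(191,150),(259,200),(327,153),(302,70)]), onz(c,258,129,.064))
c=np.load('w2.npz')
print(slitang(c,[(184,64),(163,151),(233,200),(300,152),(271,68)]))
E
```

```text
(array([0.55451855, 0.05536621]), np.float64(32.84387368018863), array([42.29710691, 42.03766224, 41.95725613, 42.32300853, 40.36455521]), array([32.18532106, 32.38415528, 33.24306207, 33.70915726, 32.69054122])) [0.55483969 0.05585877 0.064     ]
(array([0.55440089, 0.05534214]), np.float64(62.55061818729362), array([42.31355115, 42.17197705, 42.04758273, 42.65142931, 40.53466477]), array([61.71490881, 62.16080871, 62.81307502, 63.22531603, 62.84635867]))
```

{"name": "play_rows", "arguments": {"series": [[-0.027,-0.153,0,0.5],[-0.027,-0.153,0,0.5],[-0.027,-0.153,0,0.5],[-0.027,-0.153,0,0.5],[-0.027,-0.153,0,0.5]]}}

```text
time: 7.75
eef_pos: [0.4785, 0.0622, 0.0705]
tool_rot: [0.99, -0.14, 0.0, 0.0]
ft_force: [1.5, -2.7, 0.2]
grip_width: 0.0008
grasp_force: 1.0
```

{"name": "play_rows", "arguments": {"series": [[-0.027,-0.153,0,0.5],[-0.027,-0.153,0,0.5],[-0.027,-0.153,0,0.5],[-0.027,-0.153,0,0.5],[0,0,0,0]]}}

```text
time: 8.38
eef_pos: [0.4808, 0.0781, 0.0704]
tool_rot: [0.972, -0.236, -0.0, 0.0]
ft_force: [-0.6, 0.1, 1.2]
grip_width: 0.0007
grasp_force: 0.2
```

```bash
python3 - <<'E'
from h import *
c=snap('wrist','w4'); s=bot.observe(); print(s['eef_pos'],s['tool_rot'],s['ft_force'])
E
```

```text
[0.48065312 0.07817567 0.07037773] [ 9.71721838e-01 -2.36128361e-01 -2.42715896e-04  8.31037806e-05] [-0.4814964  -1.14451404 -0.0672703 ]
```

View pics/w4.png

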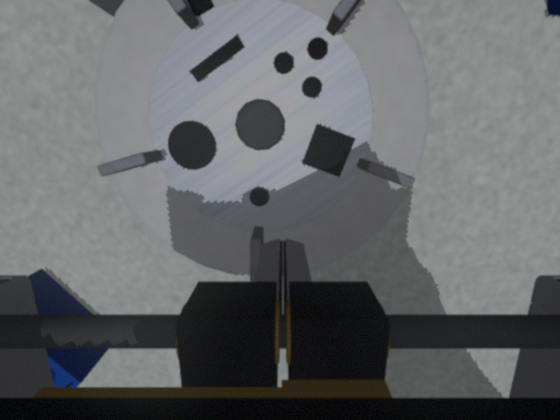

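The view shows the slit at (217,58), the large round at (192,145), the small round at (260,196), the square at (329,150) and the three holes at (304,66). The slit's tab at (185,12) is nearly over the wedge at (200,5).

```bash
python3 - <<'E'
from h import *
c=np.load('w4.npz')
ce,a,_,_=slitang(c,[(217,58),(192,145),(260,196),(329,150),(304,66)]);print(ce,a)
print(marks(c,dict(w=(203,5,.054)),ce))
E
```

```text
[0.55455784 0.05544832] 6.6422191251319616
w [0.6265 0.0538] r 72.0 ang -1.3
{'w': array([0.62652081, 0.05378586])}
```

{"name": "play_rows", "arguments": {"series": [[-0.02,-0.12,0,0.4],[-0.02,-0.12,0,0.4],[-0.018,-0.11,0,0.36],[0,0,0,0],[0,0,0,0]]}}

```text
time: 9.05
eef_pos: [0.484, 0.087, 0.0705]
tool_rot: [0.956, -0.292, 0.0, -0.0]
ft_force: [-1.0, -0.3, -0.1]
grip_width: 0.0005
grasp_force: 0.2
```

{"name": "play_rows", "arguments": {"series": [[0,0.2,0,0],[0,0.3,0,0],[0,0.2,0,0],[0,0,-0.5,0],[0,0,-1,0]]}}

```text
time: 9.68
eef_pos: [0.4737, 0.0718, 0.1085]
tool_rot: [0.956, -0.293, -0.001, 0.0]
ft_force: [0.7, 0.0, -1.6]
grip_width: 0.0006
grasp_force: 0.0
```

{"name": "play_rows", "arguments": {"series": [[0,0,-1,0],[0,0,-1,0],[-0.8,0,-0.5,0],[-1,0,0,0],[-1,0,0,0]]}}

```text
time: 10.3
eef_pos: [0.416, 0.1118, 0.1715]
tool_rot: [0.956, -0.293, 0.001, -0.001]
ft_force: [1.1, -0.9, -0.1]
grip_width: 0.0003
grasp_force: 0.0
```

```bash
python3 - <<'E'
from h import *
c=snap('wrist','w5'); s=bot.observe(); print(s['eef_pos'],s['tool_rot'],s['ft_force'])
E
```

```text
[0.41231333 0.11351464 0.17106474] [ 9.56578109e-01 -2.91471103e-01 -1.66494146e-03 -3.80209823e-04] [-3.56579189  1.86081666 -0.97559852]
```

View pics/w5.png

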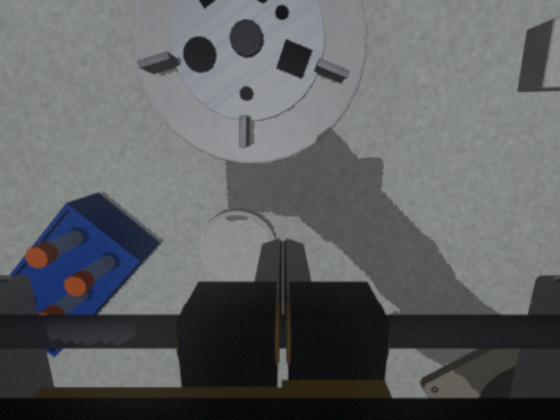

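The turret is clear of the tool. The large round is at (200,55), the small round at (247,93) and the square at (294,58). I'll check the angle and the lamp house and switch positions numerically.

```bash
python3 - <<'E'
from h import *
c=np.load('w5.npz')
ce=np.array([.5546,.0554])
for k,(u,v) in {72:(200,55),144:(247,93),216:(294,58)}.items():
    d=onz(c,u,v,.064)[:2]-ce; print((np.degrees(np.arctan2(d[1],d[0]))-k+180)%360-180,np.hypot(*d))
print(onz(c,247,38,.064))
s=snap('side','side2'); P=cloud(s); z=P[...,2]
m=(abs(P[...,0]-.708)<.1)&(abs(P[...,1]-.054)<.1)&(z>.094)&(z<.106); print(cv2.minAreaRect(P[m][:,:2].astype('f')))
cv2.imwrite('pics/cs2.png',np.clip(cv2.resize(s['color'][200:290,175:305],None,fx=6,fy=6,interpolation=cv2.INTER_CUBIC)[:,:,::-1]*1.5,0,255).astype('uint8'))
print(bot.observe()['eef_pos'],bot.observe()['tool_rot'])
E
```

```text
-0.07165578570015896 0.041821516287732854
0.2500236668491027 0.041809418531996365
0.5597150180537938 0.04184756796115063
[0.55579101 0.05457895 0.064     ]
((0.7079987525939941, 0.05488717555999756), (0.1237160935997963, 0.0970771387219429), 89.60469055175781)
[0.41409459 0.11267227 0.1711434 ] [ 9.56637025e-01 -2.91281343e-01 -7.96854857e-04 -3.83173078e-04]
```

View pics/cs2.png

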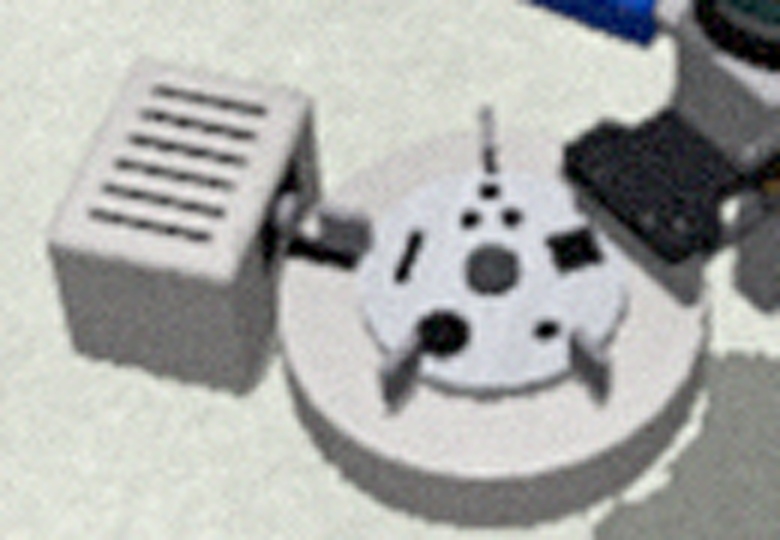

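The turret is set: the angle error is about 0.3°, the slit's tab at (345,230) stands over the wedge, and the lamp unit hasn't moved. Now I'll go to the switch at (0.497, -0.360), travelling high.

{"name": "play_rows", "arguments": {"series": [[0,0,-0.6,-1],[0,0,-0.6,-1],[0,0,0,-1],[0,0,0,-1],[0,0,0,-1]]}}

```text
time: 11.02
eef_pos: [0.4173, 0.1107, 0.2012]
tool_rot: [0.999, -0.046, 0.001, -0.0]
ft_force: [0.3, -0.2, -0.3]
grip_width: 0.0007
grasp_force: 0.0
```

{"name": "play_rows", "arguments": {"series": [[0,0.5,0,-0.9],[0.2,1,0,0],[0.2,1,0,0],[0.2,1,0,0],[0.2,1,0,0]]}}

```text
time: 11.65
eef_pos: [0.4357, -0.003, 0.2012]
tool_rot: [1.0, -0.003, 0.001, 0.0]
ft_force: [0.3, 0.5, -0.0]
grip_width: 0.0004
grasp_force: 0.0
```

{"name": "play_rows", "arguments": {"series": [[0.2,1,0,0],[0.2,1,0,0],[0.2,1,0,0],[0.2,1,0,0],[0.2,1,0,0]]}}

```text
time: 12.28
eef_pos: [0.4598, -0.1284, 0.2011]
tool_rot: [1.0, -0.003, 0.001, 0.0]
ft_force: [0.2, 0.0, 1.7]
grip_width: 0.0002
grasp_force: 0.0
```

{"name": "play_rows", "arguments": {"series": [[0.2,1,0,0],[0.2,1,0,0],[0.2,1,0,0],[0.2,1,0,0],[0.2,1,0,0]]}}

```text
time: 12.9
eef_pos: [0.484, -0.2536, 0.2011]
tool_rot: [1.0, -0.002, 0.001, 0.001]
ft_force: [0.9, 0.8, 1.1]
grip_width: 0.0003
grasp_force: 0.0
```

{"name": "play_rows", "arguments": {"series": [[0.2,1,0,0],[0.1,0.8,0,0],[0,0.3,0,0],[0,0,0,0],[0,0,0,0]]}}

```text
time: 13.52
eef_pos: [0.4909, -0.3029, 0.2005]
tool_rot: [1.0, -0.002, -0.0, -0.0]
ft_force: [0.1, 0.0, 0.2]
grip_width: 0.0004
grasp_force: 0.0
```

```bash
python3 - <<'E'
from h import *
s=bot.observe(); print(s['eef_pos'],s['tool_rot'],s['ft_force'])
c=snap('wrist','w6')
# dark round blobs away from gripper, rays onto z=.048
g=cv2.cvtColor(c['color'],cv2.COLOR_RGB2GRAY); P=cloud(c)
m=((g<45)&(abs(P[...,2]-.048)<.006)).astype('uint8')
k,l,st,ce=cv2.connectedComponentsWithStats(m)
for i in range(1,k):
    if st[i,4]>80: print(st[i],ce[i],onz(c,*ce[i],.048))
Rm=rot(s['tool_rot']); print(Rm.T@(np.array([.497,-.36,.06])-s['eef_pos'])/.025)
E
```

```text
[ 0.49087536 -0.3029466   0.20048257] [ 9.99998732e-01 -1.52803498e-03 -4.48800454e-05 -4.47061644e-04] [0.07890377 0.03724334 0.18861665]
[290   0  52  31 337] [312.14540059  19.81602374] [ 0.66656083 -0.3304969   0.048     ]
[491  94  33  29 737] [507.16010855 107.97286296] [ 0.58596135 -0.53063117  0.048     ]
[181 120  28  27 585] [194.39145299 133.25299145] [ 0.56201228 -0.21022978  0.048     ]
[324 182  28  27 561] [337.3885918  195.06951872] [ 0.49605664 -0.36166814  0.048     ]
[451 244  28  24 507] [464.52465483 255.57790927] [ 0.4247738  -0.51068289  0.048     ]
[0.25247088 2.28639913 5.61723825]
```

The button measures (0.496, -0.3615), in agreement with before.

{"name": "play_rows", "arguments": {"series": [[0.2,0.8,0,0],[0,0.8,0,0],[0,0.74,0,0],[0,0,1,0],[0,0,1,0]]}}

```text
time: 14.2
eef_pos: [0.4953, -0.3638, 0.15]
tool_rot: [1.0, -0.003, 0.0, 0.0]
ft_force: [-0.9, -0.2, 0.3]
grip_width: 0.0004
grasp_force: 0.0
```

{"name": "play_rows", "arguments": {"series": [[0,0,1,0],[0,0,1,0],[0,0,1,0],[0,0,0.6,0],[0,0,0,0]]}}

```text
time: 14.82
eef_pos: [0.4948, -0.3626, 0.0596]
tool_rot: [1.0, -0.002, -0.001, -0.001]
ft_force: [0.7, 0.4, -0.0]
grip_width: 0.0008
grasp_force: 0.0
```

{"name": "play_rows", "arguments": {"series": [[0,0,0.2,0],[0,0,0.2,0],[0,0,0.15,0],[0,0,0.1,0],[0,0,0,0]]}}

```text
time: 15.45
eef_pos: [0.4958, -0.3627, 0.0445]
tool_rot: [1.0, -0.002, 0.0, 0.0]
ft_force: [0.6, 0.1, 3.8]
grip_width: 0.0003
grasp_force: 1.6
```

{"name": "play_rows", "arguments": {"series": [[0,0,0.05,0],[0,0,0.05,0],[0,0,0,0],[0,0,0,0],[0,0,0,0]]}}

```text
time: 16.08
eef_pos: [0.4958, -0.3628, 0.0423]
tool_rot: [1.0, -0.002, 0.0, 0.0]
ft_force: [-0.1, 1.0, 7.0]
grip_width: 0.0008
grasp_force: 3.3
```

{"name": "play_rows", "arguments": {"series": [[0,0,0.05,0],[0,0,0.03,0],[0,0,0,0],[0,0,0,0],[0,0,0,0]]}}

```text
time: 16.7
eef_pos: [0.4959, -0.3628, 0.042]
tool_rot: [1.0, -0.002, 0.001, 0.0]
ft_force: [-2.9, 3.5, 18.6]
grip_width: 0.0005
grasp_force: 9.5
```

{"name": "play_rows", "arguments": {"series": [[0,0,-0.3,0],[0,0,-0.6,0],[0,0,-1,0],[0,0,-1,0],[0,0,-1,0]]}}

```text
time: 17.32
eef_pos: [0.4952, -0.3624, 0.1381]
tool_rot: [1.0, -0.002, -0.0, -0.0]
ft_force: [0.8, -0.1, 0.9]
grip_width: 0.0006
grasp_force: 0.0
```

{"name": "play_rows", "arguments": {"series": [[0,0,-1,0],[0,0,-0.5,0],[0,0,0,0],[0,0,0,0],[0,0,0,0]]}}

```text
time: 17.95
eef_pos: [0.495, -0.3622, 0.1736]
tool_rot: [1.0, -0.002, -0.001, -0.001]
ft_force: [-0.2, 0.5, 0.1]
grip_width: 0.0002
grasp_force: 0.0
```

```bash
python3 - <<'E'
from h import *
s=snap('side','side3'); P=cloud(s); z=P[...,2]
m=(abs(P[...,0]-.708)<.1)&(abs(P[...,1]-.054)<.1)&(z>.094)&(z<.106); print(cv2.minAreaRect(P[m][:,:2].astype('f')))
a=np.load('side2.npz')['color'][200:290,175:270].astype(int); b=s['color'][200:290,175:270].astype(int)
print('turret diff',abs(a-b).mean(),(abs(a-b).max(-1)>60).sum())
c=snap('wrist','w7'); g=cv2.cvtColor(c['color'],cv2.COLOR_RGB2GRAY); P=cloud(c)
m=((P[...,2]>.028)&(P[...,2]<.042)&(abs(P[...,0]-.496)<.08)&(abs(P[...,1]+.361)<.08)); print(m.sum(),P[m].mean(0))
m=(g<45)&(abs(P[...,2]-.048)<.006)&(abs(P[...,0]-.496)<.03)&(abs(P[...,1]+.361)<.03); print(m.sum(),P[m].mean(0) if m.any() else 0)
print(bot.observe()['eef_pos'])
E
```

```text
((0.7076303958892822, 0.055097438395023346), (0.12238751351833344, 0.0960654616355896), 89.53113555908203)
turret diff 6.113567251461988 6
6131 [ 0.49941067 -0.36248655  0.03638396]
632 [ 0.49614501 -0.36233581  0.04848384]
[ 0.4951926  -0.36236957  0.17397212]
```

The button went down to its stop (18.6 N) and is back up at 48 mm. The turret, lamp unit and box haven't moved.

```bash
python3 -c "
from plant import bot
print(bot.close_job())"
```

```text
the job is handed in; nothing more can be done
None
```

The job is handed in, with no verdict returned: the slit's tab is over the index wedge (about 0.3° off), the button was pressed to its stop and is up again, and my last measurements show the lamp unit and switch box unmoved.

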